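# Load a ceramic block from the sloping pocket tray into the turntable clamp

## Robot

A 6-joint arm with a two-finger parallel gripper is mounted at the origin on the work surface. World frame = base frame: x ahead of the robot, y to its left, z up, the work surface at z = 0. Lengths are in mm, angles in degrees, forces in N, time in s.
With the tool pointing down it reaches from about 350 to 850 mm from the base axis. Payload 8.1 kg.
Tool frame: the origin (TCP) lies on the centre line of the jaws, within the pads' length; the fingertips stand 19 mm ahead of it and the grasp point (between the pads) is the TCP (r.tip_reach is the z of the fingertips in the tool frame, in mm); z points along the fingers, y is the line along which they close (so a half turn about z gives the same grasp; the last joint's range is limited). The gripper opens to 85 mm and grips with 20 to 120 N. Pads are 22 mm wide; open, the fingers measure 114 mm over their backs; the gripper's body (76 mm by 85 mm) begins 54 mm behind the grasp point. The pads swing forward as they close: fully open they stand 13 mm farther back than shut.
Start: joints at [71.196, 7.471, 85.268, -0, 87.261, -4.893], TCP at [144.231, 582.411, 250.292] pointing down, gripper open.
Joint ranges: [-169.43, 169.43], [-51.17, 129.36], [1.28, 143.12], [-76.62, 256.62], [0, 156.53], [-152.29, 152.29]. Speed limits (degrees/s): [136.94, 136.94, 159.86, 180, 180, 180].

## Interface

Orientations are given as [roll, pitch, yaw] about the fixed x, y, z axes, in that order (R = Rz(yaw) Ry(pitch) Rx(roll)).
In Python, from bench import r gives the robot as it stands. The module is installed in compiled form; this text tells all that it offers.
- The arm moves only by the shell command python3 -m handwheel 'ROWS' [FORCE]. ROWS is JSON, a list of rows, each a list of 7 numbers: the shift along the tool's x, y, z in m, then the turn, a rotation vector about the tool's x, y, z in degrees, then the finger opening in m, from 0 to 0.0854. In form: [[tx, ty, tz, ax, ay, az, claw], ...]. A call has 1 to 8 rows; each row shifts and turns the commanded pose from where the row before left it, along the tool's axes as they then stand; what a row does not reach is not made up. A row lasts 1/12 s, in which the tool goes at most 41.7 mm and 7.16 degrees, less where a joint would pass 70% of its speed; a pose out of reach is approached as far as the arm can. A call with a gripper value outside its range is refused whole. The fingers move at their own pace and stop on an object; FORCE is the grip in N (left out, the last holds). Time passes only in rows, so rows that do not move let the fingers close. It gives the time, the measured TCP pose, the force, the opening and the grip force at its end, in the units of the state.
- r.sense(): the state, without advancing time (a new reading comes with each control period).
- r.snapshot(name): name is "scene" or "top" or "wrist"; returns (picture, depth): 480x640x3 uint8, blue, green, red; 480x640 float32, mm along the optical axis (not along the pixel's ray), 0 where there is no reading.
- r.calibration(name): a dict with "vfov" (degrees; the focal length in pixels is half the picture's height over the tangent of half this angle, whatever the lens; pixels are square), "cx", "cy" (the principal point, pixels), "rvec" (rotation vector, rad) and "tvec" (3), from world to camera coordinates, as OpenCV has them; the wrist camera has in their place "tool_from_camera" (4x4, takes a point from camera to tool coordinates, whose origin is the TCP and whose axes are the flange's). Camera axes: x right, y down, z forward; pixel columns grow to the right and rows downward; lengths in mm; the calibration is good to about 2 mm. A picture is of the moment at which its call begins: read the wrist's pose just before it. calibration takes no time and is no camera call.
- r.hand_in(): hands the job in; it is judged then, once.
The state is a dict: "time": time; "joint_pos": joint angles; "qd": joint speeds; "joint_efforts": joint torques, N m; "tool_pos": TCP position; "tcp_rot": TCP orientation; "ft_force": force on the tool from outside, world axes, zero at the start; "wrist_torque": the same for the moment, N m; "finger_gap": finger opening in mm; "grip_force": force on a finger pad.
Only numpy, scipy, OpenCV 4.12 (cv2) and the standard library are available. Lean on these libraries where they do the work, as an engineer would, in place of code of your own. Each camera call takes 0.05 s, during which the arm holds its last target. There are 200 camera calls.

## Task

Draw the blue-ended ceramic block out of its sloping pocket, stand it upright, blue end up, on the turntable jig's bed, square between the jaws and near the middle of their width, and let go of it. Then push the orange plate to slide the jaw up until the block is nipped firmly against the fixed jaw, without ramming it: the ceramic chips. Leave the other blocks in their pockets and everything else where it is.

Things in the scene. Friction and masses are not known exactly. Their poses are not given: they have to be found in the camera images.
- block_blue: the wanted ceramic milling block: ivory square bar 16 x 16 mm, 44 mm long, about 40 g, top 5 mm blue. Origin: centre of its lower end; z along its length to the blue end, x and y normal to its sides. It starts 18 mm deep in one of the tray's three pockets, leaning with them, 26 mm proud; x then points up the slope, y along the row. A squeeze of 20 to 40 N holds it
- block_green: same block with a green end, in another pocket; stays there
- block_red: same block with a red end, in another pocket; stays there
- pocket_tray: fixed grey pocket tray on a dark stand. Origin: on the bench below mouth; z up, y along the row of pockets. Its face (64 mm up the slope, 136 mm along y) faces the robot's side: the pockets' axis leans 0.6 rad from vertical towards -x, so blocks come out along (-0.565, 0, 0.825) in this frame
- mouth (a point): centre of the middle pocket's mouth, on the tray's face, 66 mm above the bench; axes as pocket_tray. Mouths lie at y = -40, 0, +40 mm; pockets 18 mm square, 18 mm deep, no lip. Neighbouring blocks stand 24 mm apart face to face, too close for fingers between them; up and down the slope a block's sides are free
- seat (a point): where the centre of the block's lower end lies when clamped, on the flat aluminium jig bed, 38 mm above the bench. z up; x from sliding to fixed jaw. Fixed steel jaw: face at x = +8 mm, 40 mm wide (y), 16 mm high and thick; bed 50 mm wide. The jig is on a white enamel turntable (brake on, does not turn; 210 mm across, top 30 mm above the bench) with its axis at x = -12 mm
- jaw_push (a point): top middle of the rear face (normal -x) of the orange push plate, 32.5 mm above the bed; axes as seat. Plate 8 mm thick, 40 mm wide, 32 mm high, down to the bed; push its rear face along +x. It drives the jaw ahead of it (40 mm wide, 16 mm high, gripping face 50 mm ahead of the plate's rear face) through a spring: gives at 2.4 N, then 3 N per mm, solid after 5 mm
- jaw (a joint): travel of the sliding jaw along seat's +x, m. 0: fully open, 50 mm between jaws; 0.034: touches a seated block; stop at 0.046. Starts between 0 and 0.010, slides with 1.5 N of friction, stays where left, no lock: nip the block by pressing the plate with about 6 to 12 N, held for a moment; above 40 N the ceramic chips
- flask: brass denture flask, 90 x 92 x 64 mm, bystander; origin under its centre
- impression_tray: chrome perforated impression tray, 100 x 66 x 14 mm, bystander; origin under it
- shade_guide: shade guide: blue tabs with tooth-coloured tips in a steel holder, 45 x 160 x 78 mm, bystander; origin under its centre
- dappen: squat amber glass dappen dish, 38 mm across, 24 mm high, bystander; origin under its centre
- wax_knife: wax knife, black round handle and steel blade, 172 mm long, lying flat, bystander; origin midway

How it is judged (in metres and radians):
On the way, in this order (a step that is already met when the one before it is completed fails the run):
1. the blue-ended block is out of its pocket, clear of the tray (distance of block_blue from where it was at the start of the episode above 0.03 m and contact force between block_blue and pocket_tray below 0.01 N), for 0.1 s.
2. the block stands upright on the bed between the jaws, let go of (x of block_blue in the frame of seat between -0.034 and 0.004 m and y of block_blue in the frame of seat between -0.014 and 0.014 m and z of block_blue in the frame of seat between -0.003 and 0.003 m and angle between block_blue's own z axis and vertical below 0.1 rad and contact force between block_blue and the fingers below 0.01 N and linear speed of block_blue below 0.02 m/s), for 0.2 s.
3. the jaw presses the block against the fixed jaw with at least 2 N (contact force between jaw and block_blue above 2 N and value of joint jaw above 0.032 m), for 0.1 s.
At the end, for the whole second after the job is handed in: The blue-ended block stands upright (within 0.06 rad, blue end up) on the bed, square to the jaws (0.08 rad), against the fixed jaw (within 2.5 mm) and within 10 mm of the jig's middle line, at rest, with the sliding jaw against it (jaw travel 32.5 to 35.5 mm) (x of block_blue in the frame of seat between -0.0025 and 0.0025 m and y of block_blue in the frame of seat between -0.01 and 0.01 m and z of block_blue in the frame of seat between -0.003 and 0.003 m and angle between block_blue's own z axis and vertical below 0.06 rad and (angle between the x axis of block_blue and the x axis of seat, either way round below 0.08 rad or angle between the y axis of block_blue and the x axis of seat, either way round below 0.08 rad) and value of joint jaw between 0.0325 and 0.0355 m and linear speed of block_blue below 0.01 m/s); the robot touches nothing.
It fails at once if the sliding jaw rams the block with more than 40 N, or jig and jaws together press on it with more than 80 N (contact force between block_blue and turntable above 80 N or contact force between block_blue and jaw above 40 N).
It fails at once if another block is moved by more than 12 mm (distance of any of block_green, block_red from where it was at the start of the episode above 0.012 m).
It fails at once if a bystander is moved by more than 30 mm (distance of any of flask, impression_tray, shade_guide, dappen, wax_knife from where it was at the start of the episode above 0.03 m).
It also fails if it takes over 51 s, if anything falls off the work surface, if the arm or the gripper's body presses on something with over 40 N, if the wrist force passes 120 N, or if a joint passes its speed limit or range.

## Working session

There is one attempt and no reset: what is moved stays moved. The work goes in short steps, Python scripts to look and compute and a shell command to move; the robot and the scene stay as the last step left them, time stands still between calls to the robot, and variables do not carry over. Pictures are saved under pics/ and viewed, at most 11 in all, crops included, and the job is handed in when it is done.

```bash
mkdir -p pics
cat > h.py <<'E'
import numpy as np, cv2
from bench import r
from scipy.spatial.transform import Rotation as R
def cam(n):
    c=r.calibration(n); f=240/np.tan(np.radians(c["vfov"])/2)
    if n=="wrist":
        s=r.sense(); T=np.eye(4); T[:3,:3]=R.from_euler('xyz',s["tcp_rot"],degrees=True).as_matrix(); T[:3,3]=s["tool_pos"]
        T=T@np.array(c["tool_from_camera"])
    else:
        Rm=R.from_rotvec(np.ravel(c["rvec"])).as_matrix(); T=np.eye(4); T[:3,:3]=Rm.T; T[:3,3]=-Rm.T@np.ravel(c["tvec"])
    return T,f,c["cx"],c["cy"]
def snap(n,save=None):
    C=cam(n); p,d=r.snapshot(n)
    if save: cv2.imwrite(f"pics/{save}.png",p)
    return p,d,C
def pts(d,C):
    T,f,cx,cy=C; v,u=np.mgrid[:480,:640]
    P=np.stack([(u-cx)*d/f,(v-cy)*d/f,d],-1)@T[:3,:3].T+T[:3,3]
    P[d<=0]=np.nan; return P
def ray(u,v,C,z):
    T,f,cx,cy=C; g=T[:3,:3]@np.array([(u-cx)/f,(v-cy)/f,1]); return T[:3,3]+g*(z-T[2,3])/g[2]
E
python3 - <<'E'
from h import *
for n in("scene","top"):
    p,d,C=snap(n,n); np.savez(f"{n}.npz",p=p,d=d,T=C[0],k=C[1:]); print(n,C[0].round(3).tolist(),C[1:])
cv2.imwrite("pics/both.png",np.vstack([cv2.resize(cv2.imread(f"pics/{n}.png"),(640,480)) for n in("scene","top")])[:, :][:960])
print(r.sense())
E
```

```text
scene [[-0.786, 0.446, -0.427, 1129.003], [0.618, 0.583, -0.528, 684.69], [0.014, -0.679, -0.734, 1030.875], [0.0, 0.0, 0.0, 1.0]] (np.float64(546.8693083937419), 331.1768339227666, 241.69696460138204)
top [[-0.011, -0.999, 0.036, 509.84], [-1.0, 0.011, -0.019, 8.943], [0.018, -0.037, -0.999, 1098.938], [0.0, 0.0, 0.0, 1.0]] (np.float64(490.27101659768584), 319.5028345477971, 233.8375472781144)
{'time': 0.1, 'joint_pos': array([ 7.11961115e+01,  7.51129367e+00,  8.53256887e+01, -1.34735915e-03,
        8.72624495e+01, -4.89286008e+00]), 'qd': array([ 0.08534604, -0.07399946, -0.23946069, -0.00301179, -0.01811155,
        0.03811297]), 'joint_efforts': array([ 1.08520620e-03, -5.70948315e+01, -5.01941764e+01, -2.35482939e-04,
        8.15379404e-03,  5.71993610e-05]), 'tool_pos': array([144.07517521, 581.94216753, 249.31858238]), 'tcp_rot': array([-1.79900816e+02, -7.14001502e-03,  1.66089031e+02]), 'ft_force': array([-0.40644859,  0.3366949 , -0.56310975]), 'wrist_torque': array([ 0.01441495,  0.01233444, -0.04174311]), 'grip_force': 0.0, 'finger_gap': 85.3961801376089}
```

View pics/scene.png

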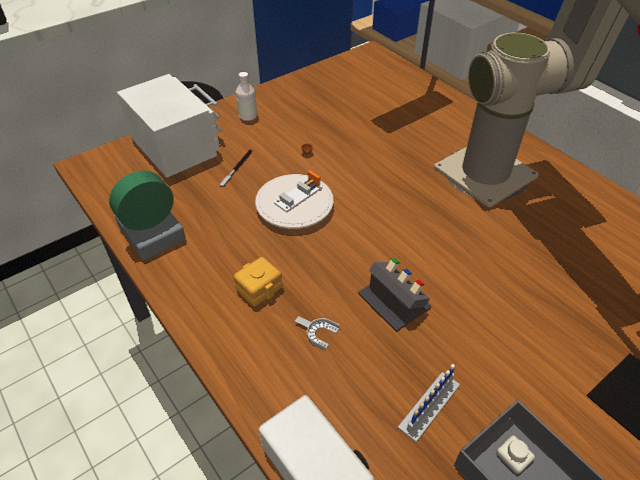

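View pics/top.png

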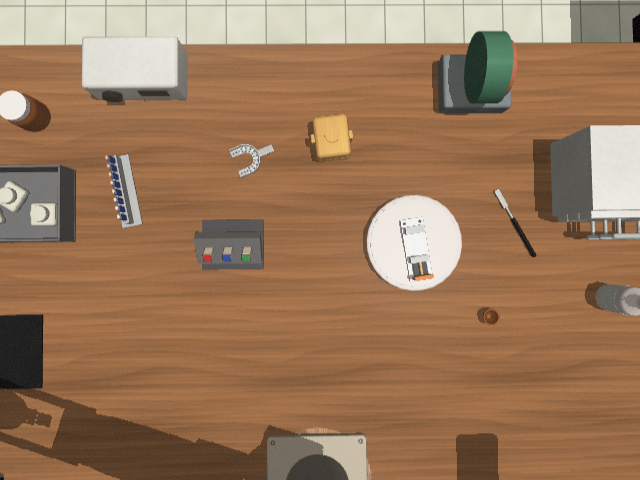

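The scene shows the tray's blocks at about (395,263) green, (407,273) blue and (418,284) red, with the turntable at (295,202). In the top view the blocks are at (208/227/246, 255), the turntable centre is at (414,242) and the orange plate is at (420,277).

Run:
```python
from h import *
for n in("scene","top"):
    z=np.load(n+".npz"); p,d=z["p"],z["d"]; C=(z["T"],*z["k"]); P=pts(d,C)
    hsv=cv2.cvtColor(p,cv2.COLOR_BGR2HSV); 
    box={"top":[(195,235,265,270),(395,210,440,290)],"scene":[(380,250,430,300),(270,165,325,215)]}[n]
    def m(lo,hi,b,s=110,vmin=60):
        k=(hsv[...,0]>=lo)&(hsv[...,0]<=hi)&(hsv[...,1]>s)&(hsv[...,2]>vmin); q=np.zeros_like(k); q[b[1]:b[3],b[0]:b[2]]=1; return k&q
    for nm,lo,hi,b in(("green",50,80,box[0]),("blue",105,130,box[0]),("red",0,4,box[0]),("orange",3,18,box[1])):
        k=m(lo,hi,b,150 if nm!="green" else 100); v,u=np.nonzero(k)
        if len(u)==0: print(n,nm,"none"); continue
        print(n,nm,len(u),u.mean().round(1),v.mean().round(1),np.nanmean(P[k],0).round(1),np.nanmin(P[k],0).round(1),np.nanmax(P[k],0).round(1))
    x0,y0,x1,y1=box[1]
    q=P[y0:y1,x0:x1].reshape(-1,3)
    for lo,hi in((34,42),(49,58),(60,75)):
        s=q[(q[:,2]>lo)&(q[:,2]<hi)]
        if len(s)>5: print("slab",lo,hi,len(s),cv2.minAreaRect(s[:,:2].astype(np.float32)))
    k=(P[...,2]>24)&(P[...,2]<34)&(abs(P[...,0]-510)<140)&(abs(P[...,1]+200)<140)
    print("disc",k.sum(),cv2.minEnclosingCircle(P[k][:,:2].astype(np.float32)))
    b=box[0] if n=="top" else box[0]
z=np.load("top.npz");a=cv2.resize(z["p"][195:290,185:285],None,fx=6,fy=6,interpolation=2)[:, :]
b=cv2.resize(z["p"][205:290,390:440],None,fx=6.7,fy=6.7,interpolation=2)
h=min(a.shape[0],b.shape[0],600); im=np.hstack([a[:h],b[:h]]); print(im.shape); cv2.imwrite("pics/crop.png",im[:, :800] if im.shape[1]<=800 else cv2.resize(im,(800,int(im.shape[0]*800/im.shape[1]))))
```

```text
scene green 23 394.7 260.8 [502.5 142.1  89.3] [495.1 131.5  83.9] [508.5 149.7  95. ]
scene blue 21 406.7 271.3 [502.8 181.7  90. ] [495.6 174.3  83.1] [507.5 187.6  93.9]
scene red 27 419.4 282.4 [502.1 221.6  89.5] [495.  212.2  81.8] [509.  229.8  96.1]
scene orange 694 299.5 171.4 [ 437.7 -321.5   11.4] [ 352.8 -409.1   -6.3] [ 517.5 -207.5   74.6]
slab 34 42 561 ((513.2206420898438, -227.40065002441406), (162.76123046875, 146.74554443359375), 52.36328887939453)
slab 49 58 201 ((507.9804992675781, -222.4793701171875), (113.52731323242188, 45.80901336669922), 8.781481742858887)
slab 60 75 66 ((462.8122863769531, -235.3245086669922), (33.374359130859375, 50.80752182006836), 48.71240234375)
disc 2301 ((527.5660400390625, -220.79689025878906), 108.40283966064453)
top green 46 245.7 257.4 [499.8 142.3  87.8] [494.3 135.   80.7] [504.8 149.9  93.8]
top blue 42 226.1 257.6 [500.  182.1  88.3] [494.8 174.7  81.8] [505.3 189.6  94.8]
top red 51 206.5 257.8 [499.8 222.7  87.6] [493.2 215.2  80.9] [505.8 229.8  93.2]
top orange 57 423.6 276.8 [ 454.5 -228.    71. ] [ 450.  -248.2   67.1] [ 458.4 -209.5   76.9]
slab 34 42 1023 ((514.6321411132812, -223.1056365966797), (96.46075439453125, 167.8603057861328), 89.14244842529297)
slab 49 58 307 ((508.21563720703125, -221.122314453125), (113.77967071533203, 40.88664245605469), 8.360645294189453)
slab 60 75 81 ((465.9002685546875, -231.66012573242188), (38.12529754638672, 43.19240188598633), 74.2614517211914)
disc 5260 ((529.2337646484375, -217.9050750732422), 105.1213150024414)
(570, 935, 3)
```

View pics/crop.png

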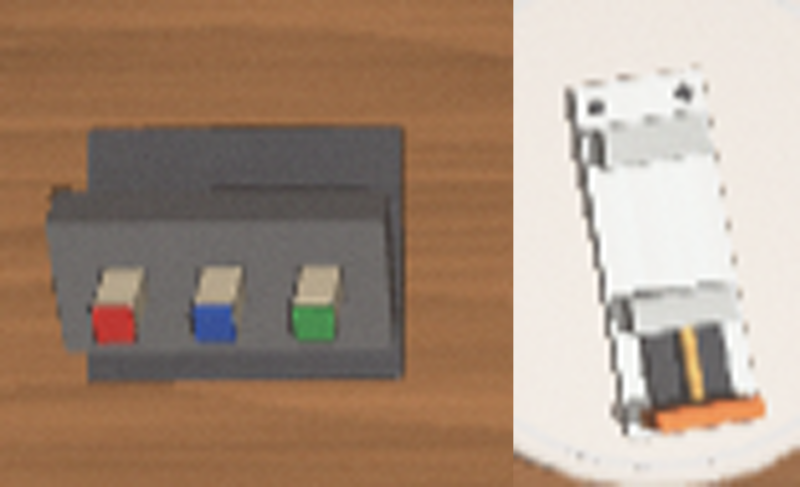

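Top view close-up: the tray is square to the base (row along y), with the blocks' ends at x≈500 and blue at y≈182. The jig's fixed jaw is at the top and it is yawed by about +8°. The seat comes out at about (541,-216). Next I'll compute the pre-grasp pose.

```bash
cat >> h.py <<'E'
def pose():
    s=r.sense(); return np.array(s["tool_pos"]),R.from_euler('xyz',s["tcp_rot"],degrees=True)
def go(p,Rt):
    "print rotation first (tool rotvec), then translation in the new tool frame (mm); also translation in present frame"
    q,Q=pose(); 
    print("rotvec",(Q.inv()*Rt).as_rotvec(degrees=True).round(2),"shift after",Rt.inv().apply(p-q).round(1),"shift now",Q.inv().apply(p-q).round(1))
a=.6
OUT=np.array([-np.sin(a),0,np.cos(a)])
def tool(z,y):
    z=z/np.linalg.norm(z); y=y-z*(y@z); y/=np.linalg.norm(y); return R.from_matrix(np.c_[np.cross(y,z),y,z])
RG=tool(-OUT,np.array([1.,0,0]))
E
python3 - <<'E'
from h import *
RD=tool(np.array([0,0,-1.]),np.array([1.,0,0]))
M=np.array([516,182,66.])
go(M+OUT*125,RD); q,Q=pose()
print((Q.inv()*RG).as_rotvec(degrees=True), (RD.inv()*RG).as_rotvec(degrees=True)); go(M+OUT*125,RG)
E
```

```text
rotvec [-9.000e-02  6.000e-02  7.609e+01] shift after [-399.9  301.3   80.2] shift now [-388.7 -315.6   80.6]
[-29.20301853 -22.72722633  73.67599295] [-34.37746771   0.           0.        ]
rotvec [-29.2  -22.73  73.68] shift after [-399.9  203.5  236.3] shift now [-388.7 -315.6   80.6]
```

```bash
A='[-0.0278,-0.0225,0.0,0,0,0,0.085]'
python3 -m handwheel '[[-0.0278,-0.0225,0,0,0,0,0.06],[-0.0278,-0.0225,0,0,0,0,0.06],[-0.0278,-0.0225,0,0,0,0,0.06],[-0.0278,-0.0225,0,0,0,0,0.06],[-0.0278,-0.0225,0,0,0,0,0.06],[-0.0278,-0.0225,0,0,0,0,0.06],[-0.0278,-0.0225,0,0,0,0,0.06]]' 30
python3 -m handwheel '[[-0.0278,-0.0225,0,0,0,0,0.06],[-0.0278,-0.0225,0,0,0,0,0.06],[-0.0278,-0.0225,0,0,0,0,0.06],[-0.0278,-0.0225,0,0,0,0,0.06],[-0.0278,-0.0225,0,0,0,0,0.06],[-0.0278,-0.0225,0,0,0,0,0.06],[-0.0278,-0.0225,0,0,0,0,0.06]]'
python3 -m handwheel '[[0,0,0,0,0,6.9,0.06],[0,0,0,0,0,6.9,0.06],[0,0,0,0,0,6.9,0.06],[0,0,0,0,0,6.9,0.06],[0,0,0,0,0,6.9,0.06],[0,0,0,0,0,6.9,0.06]]'
python3 -m handwheel '[[0,0,0,0,0,6.9,0.06],[0,0,0,0,0,6.9,0.06],[0,0,0,0,0,6.9,0.06],[0,0,0,0,0,6.9,0.06],[0,0,0,0,0,6.9,0.06],[0,0,0,0,0,0,0.06]]'
python3 -m handwheel '[[0,0,0,-6.9,0,0,0.06],[0,0,0,-6.9,0,0,0.06],[0,0,0,-6.9,0,0,0.06],[0,0,0,-6.9,0,0,0.06],[0,0,0,-6.8,0,0,0.06],[0,0,0,0,0,0,0.06],[0,0,0,0,0,0,0.06]]'
python3 - <<'E'
from h import *
p,d,C=snap("wrist","w1"); np.savez("w1.npz",p=p,d=d,T=C[0],k=C[1:])
go(np.array([516,182,66.])+OUT*125,RG)
P=pts(d,C); hsv=cv2.cvtColor(p,cv2.COLOR_BGR2HSV)
for nm,lo,hi in(("green",50,80),("blue",105,130),("red",0,4)):
    k=((hsv[...,0]>=lo)&(hsv[...,0]<=hi)&(hsv[...,1]>120)&(P[...,2]>60)&(P[...,2]<110)); n,l,st,ce=cv2.connectedComponentsWithStats(k.astype(np.uint8))
    if n<2: continue
    i=1+st[1:,4].argmax(); k=l==i; print(nm,st[i],ce[i].round(1),np.nanmedian(P[k],0).round(1), [np.nanpercentile(P[k]@w,[2,98]).round(1) for w in(np.array([np.cos(a),0,np.sin(a)]),np.array([0,1,0]),OUT)])
E
```

```text
time: 0.68
tool_pos: [295.7, 381.1, 249.9]
tcp_rot: [-180.0, -0.0, 166.1]
ft_force: [1.1, 1.0, -0.9]
finger_gap: 60.1
grip_force: 0.0
time: 1.27
tool_pos: [446.8, 181.4, 250.0]
tcp_rot: [-180.0, -0.0, 166.1]
ft_force: [-0.6, 0.4, 0.6]
finger_gap: 59.8
grip_force: 0.0
time: 1.77
tool_pos: [446.0, 182.9, 249.8]
tcp_rot: [-179.9, -0.0, 124.3]
ft_force: [-0.4, -0.4, 0.8]
finger_gap: 60.4
grip_force: 0.0
time: 2.27
tool_pos: [446.0, 183.0, 249.8]
tcp_rot: [-180.0, 0.0, 89.9]
ft_force: [0.4, -0.5, -0.7]
finger_gap: 59.9
grip_force: 0.0
time: 2.85
tool_pos: [444.5, 183.2, 248.7]
tcp_rot: [145.8, 0.1, 90.4]
ft_force: [-0.4, -0.5, 0.5]
finger_gap: 60.1
grip_force: 0.0
rotvec [-0.08 -0.17  0.32] shift after [ -1.5 -46.9  67.2] shift now [ -1.4 -46.8  67.3]
green [255 258  20  19 357] [265.  266.8] [498.4 144.   85.7] [array([452.1, 467.2]), array([135.7, 151. ]), array([-213.2, -209.2])]
blue [253 211  21  20 389] [262.8 220.7] [498.3 183.5  85.4] [array([452., 467.]), array([175.8, 190.8]), array([-213.2, -209.4])]
red [251 160  21  22 442] [261.  170.9] [498.4 223.1  85.6] [array([452.1, 467.4]), array([215.3, 230.6]), array([-212.3, -209.3])]
```

View pics/w1.png

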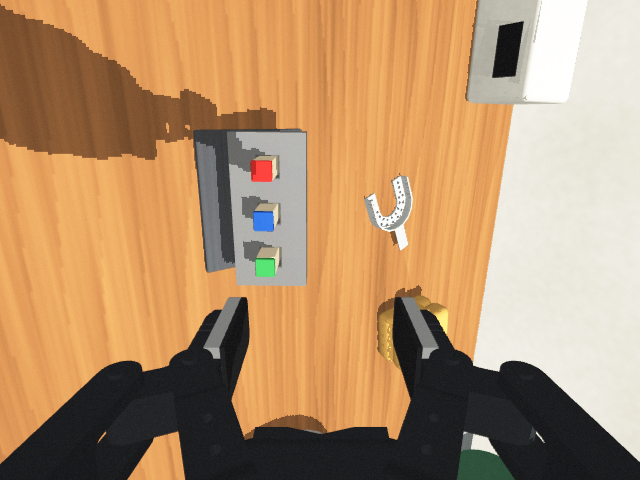

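Wrist view: blue end at (263,221), red at (261,171), green at (265,267). The fingers straddle along the slope as intended. I'll close in for a second check.

```bash
cat >> h.py <<'E'
def ends(name):
    p,d,C=snap("wrist",name); P=pts(d,C); hsv=cv2.cvtColor(p,cv2.COLOR_BGR2HSV); S=np.array([np.cos(a),0,np.sin(a)])
    for nm,lo,hi in(("green",50,80),("blue",105,130),("red",0,4)):
        k=((hsv[...,0]>=lo)&(hsv[...,0]<=hi)&(hsv[...,1]>120)&(P[...,2]>60)&(P[...,2]<120)); n,l,st,ce=cv2.connectedComponentsWithStats(k.astype(np.uint8))
        if n<2: continue
        i=1+st[1:,4].argmax(); k=l==i; k=k&(P@OUT>np.nanpercentile(P[k]@OUT,98)-2.0)
        print(nm,st[i],np.nanmedian(P[k],0).round(1),[np.nanpercentile(P[k]@w,[1,99]).round(1).tolist() for w in(S,np.array([0,1,0]),OUT)], "rect",cv2.minAreaRect(np.argwhere(k)[:,::-1].astype(np.float32)))
E
python3 -m handwheel '[[0,-0.024,0,0,0,0.1,0.06],[0,-0.024,0,0,0,0.1,0.06],[-0.001,0,0.02,0,0,0,0.06],[-0.001,0,0.03,0,0,0,0.06],[0,0,0.03,0,0,0,0.06],[0,0,0.02,0,0,0,0.06],[0,0,0,0,0,0,0.06]]'
python3 - <<'E'
from h import *
ends("w2"); go(np.array([498.7,183.2,87])-OUT,RG)
E
```

```text
time: 3.48
tool_pos: [464.3, 179.9, 137.7]
tcp_rot: [146.0, 0.1, 89.9]
ft_force: [-0.5, -2.1, -1.5]
finger_gap: 60.0
grip_force: 0.0
green [307 318  28  27 746] [498.1 143.9  85.7] [[451.7, 467.0], [135.8, 151.2], [-211.4, -209.1]] rect ((320.5, 331.5), (25.0, 27.0), 90.0)
blue [306 252  30  30 856] [498.4 183.6  85.9] [[452.0, 467.1], [175.7, 191.0], [-211.3, -209.2]] rect ((320.5, 267.0), (28.0, 29.0), 90.0)
red [305 178  33  32 997] [498.  223.2  85.8] [[452.1, 467.1], [215.4, 230.9], [-211.4, -209.2]] rect ((321.0, 193.5), (31.0, 30.0), 90.0)
rotvec [-0.33  0.08 -0.05] shift after [ 3.1 -1.1 63.9] shift now [ 3.1 -0.8 63.9]
```

View pics/w2.png

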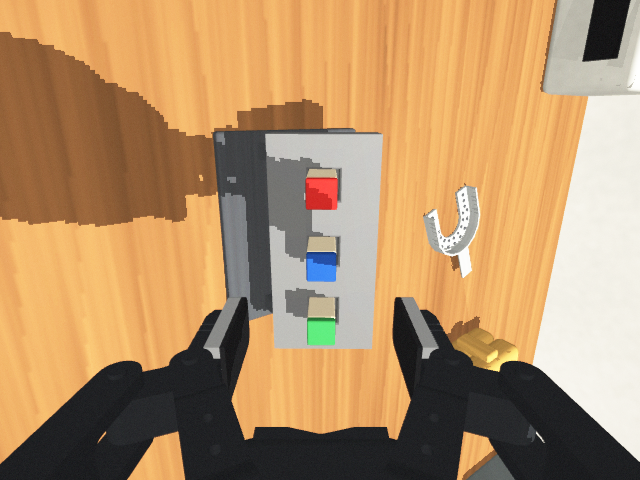

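```bash
python3 -m handwheel '[[0.0032,-0.0009,0.02,-0.3,0,0,0.06],[0,0,0.02,0,0,0,0.05],[0,0,0.012,0,0,0,0.04],[0,0,0.006,0,0,0,0.035],[0,0,0.004,0,0,0,0.035],[0,0,0,0,0,0,0.035]]'
python3 -m handwheel '[[0,0,0,0,0,0,0.028],[0,0,0,0,0,0,0.024],[0,0,0,0,0,0,0.02],[0,0,0,0,0,0,0.018],[0,0,0,0,0,0,0.01],[0,0,0,0,0,0,0.01],[0,0,0,0,0,0,0.01],[0,0,0,0,0,0,0.01]]' 30
python3 - <<'E'
from h import *
p,d,C=snap("scene"); cv2.imwrite("pics/s2.png",cv2.resize(p[200:340,340:500],None,fx=4,fy=4))
print(pose()[0])
E
```

```text
time: 4.03
tool_pos: [498.7, 184.6, 90.1]
tcp_rot: [145.3, -0.1, 90.0]
ft_force: [-0.7, 0.0, 0.6]
finger_gap: 35.2
grip_force: 0.0
time: 4.7
tool_pos: [497.8, 184.7, 89.9]
tcp_rot: [145.2, -0.1, 90.0]
ft_force: [-5.5, -0.1, 5.9]
finger_gap: 15.0
grip_force: 32.2
[497.80634779 184.75296367  89.90518691]
```

View pics/s2.png

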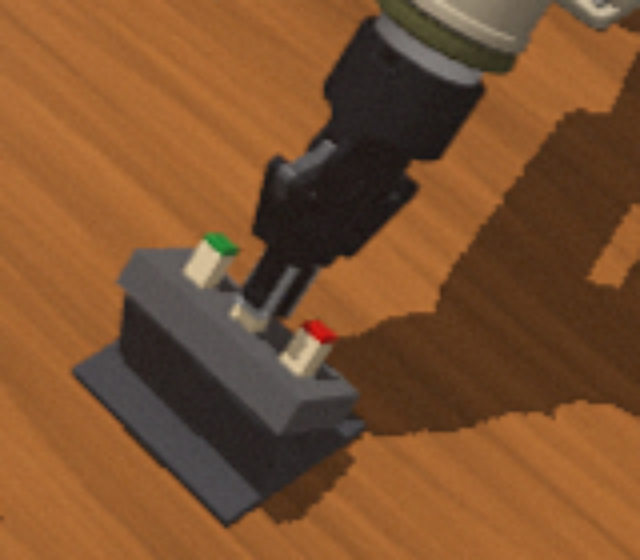

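Block is gripped (32 N), fingers clear of the neighbours. Drawing it out along the axis.

```bash
python3 -m handwheel '[[0,0,-0.003,0,0,0,0.01],[0,0,-0.004,0,0,0,0.01],[0,0,-0.006,0,0,0,0.01],[0,0,-0.008,0,0,0,0.01],[0,0,-0.01,0,0,0,0.01],[0,0,-0.015,0,0,0,0.01]]' 35
python3 -m handwheel '[[0,0,-0.02,0,0,0,0.01],[0,0,-0.03,0,0,0,0.01],[0,0,-0.03,0,0,0,0.01],[0,0,-0.02,0,0,0,0.01],[0,0,0,0,0,0,0.01],[0,0,0,0,0,0,0.01]]'
python3 - <<'E'
from h import *
psi=np.radians(8.4); jx=np.array([np.cos(psi),np.sin(psi),0])
RJ=tool(np.array([0,0,-1.]),jx); S=np.array([541,-216,38.])
go(S-jx*15+[0,0,200],RJ); 
p,d,C=snap("wrist","w3"); P=d[d>0]; 
hsv=cv2.cvtColor(p,cv2.COLOR_BGR2HSV); k=(hsv[...,0]>=105)&(hsv[...,0]<=130)&(hsv[...,1]>120); n,l,st,ce=cv2.connectedComponentsWithStats(k.astype(np.uint8)); print(st[1:][st[1:,4]>20])
E
```

```text
time: 5.25
tool_pos: [470.4, 184.0, 126.5]
tcp_rot: [145.4, -0.1, 90.0]
ft_force: [-0.3, 0.1, -0.0]
finger_gap: 15.1
grip_force: 34.4
time: 5.75
tool_pos: [414.7, 184.9, 211.0]
tcp_rot: [145.1, -0.2, 90.1]
ft_force: [-0.4, -1.1, -0.3]
finger_gap: 15.1
grip_force: 34.4
rotvec [34.85  2.3  -8.12] shift after [-415.1   51.3  -27. ] shift now [-403.2  107.3   39.9]
[[ 301  315   40   40 1543]]
```

View pics/w3.png

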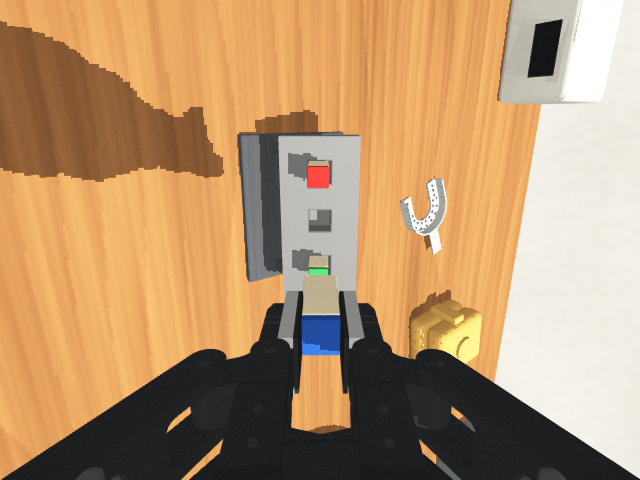

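The block is out, and blue sits straight between the pads at (320,335). The middle pocket is empty at (320,220). Righting it and carrying it over the jig.

```bash
python3 -m handwheel '[[0,0,0,5.81,0.38,-1.35,0.01],[0,0,0,5.81,0.38,-1.35,0.01],[0,0,0,5.81,0.38,-1.35,0.01],[0,0,0,5.81,0.38,-1.35,0.01],[0,0,0,5.81,0.38,-1.35,0.01],[0,0,0,5.81,0.38,-1.35,0.01]]'
python3 -m handwheel '[[-0.02,0.0025,-0.0013,0,0,0,0.01],[-0.0346,0.0043,-0.0023,0,0,0,0.01],[-0.0346,0.0043,-0.0023,0,0,0,0.01],[-0.0346,0.0043,-0.0023,0,0,0,0.01],[-0.0346,0.0043,-0.0023,0,0,0,0.01],[-0.0346,0.0043,-0.0023,0,0,0,0.01],[-0.0346,0.0043,-0.0023,0,0,0,0.01]]'
python3 -m handwheel '[[-0.0346,0.0043,-0.0023,0,0,0,0.01],[-0.0346,0.0043,-0.0023,0,0,0,0.01],[-0.0346,0.0043,-0.0023,0,0,0,0.01],[-0.0346,0.0043,-0.0023,0,0,0,0.01],[-0.0346,0.0043,-0.0023,0,0,0,0.01],[-0.014,0.0018,-0.001,0,0,0,0.01],[0,0,0,0,0,0,0.01],[0,0,0,0,0,0,0.01]]'
python3 - <<'E'
from h import *
p,d,C=snap("wrist","w4"); np.savez("w4.npz",p=p,d=d,T=C[0],k=C[1:]); P=pts(d,C); print(pose()[0],pose()[1].as_euler('xyz',degrees=True))
near=(abs(P[...,0]-515)<90)&(abs(P[...,1]+220)<80)
hsv=cv2.cvtColor(p,cv2.COLOR_BGR2HSV)
for nm,lo,hi in(("bed",36,40.5),("jaws",51,57),("plate",66,76)):
    k=near&(P[...,2]>lo)&(P[...,2]<hi); n,l,st,ce=cv2.connectedComponentsWithStats(k.astype(np.uint8))
    for i in range(1,n):
        if st[i,4]>60: q=P[l==i]; print(nm,st[i],np.nanmedian(q,0).round(1),cv2.minAreaRect(q[:,:2].astype(np.float32)))
E
```

```text
time: 6.3
tool_pos: [414.6, 183.7, 207.7]
tcp_rot: [-179.4, 0.1, 98.3]
ft_force: [0.1, 0.6, 0.4]
finger_gap: 15.2
grip_force: 34.4
time: 6.88
tool_pos: [475.0, -38.9, 222.3]
tcp_rot: [-179.6, 0.0, 98.3]
ft_force: [0.9, 0.2, 1.2]
finger_gap: 15.1
grip_force: 34.4
time: 7.55
tool_pos: [524.8, -219.2, 234.7]
tcp_rot: [-179.6, -0.0, 98.2]
ft_force: [0.5, 0.8, -0.2]
finger_gap: 15.2
grip_force: 34.4
[ 524.80840024 -218.2681832   235.09419023] [-1.79621280e+02 -3.46528768e-02  9.82451051e+01]
bed [ 231  182  157   55 4250] [ 526.6 -211.5   37. ] ((512.5869140625, -219.46392822265625), (134.7850341796875, 49.15652084350586), 8.211921691894531)
bed [244 230  32   7 191] [ 472.  -247.3   37. ] ((471.5848388671875, -247.09024047851562), (28.255983352661133, 6.334918022155762), 8.351179122924805)
jaws [ 231  191   62   47 1063] [ 489.3 -224.3   52.8] ((474.6921081542969, -225.36471557617188), (48.74051284790039, 40.34602355957031), 8.323164939880371)
jaws [350 191  20  47 886] [ 555.  -213.1   52.8] ((555.2003784179688, -213.58676147460938), (15.93549919128418, 40.25984191894531), 9.034826278686523)
plate [226 195  14  49 506] [ 453.6 -227.2   69.1] ((453.2601318359375, -228.29298400878906), (8.422682762145996, 39.77189254760742), 8.270394325256348)
```

View pics/w4.png

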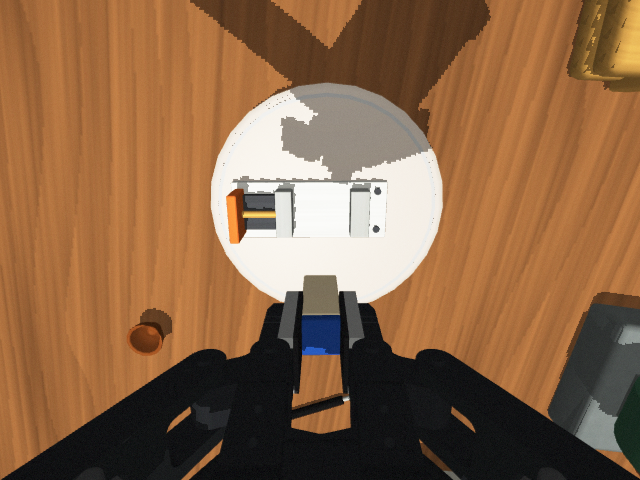

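The jig is seen clearly: plate at (235,216), sliding jaw at (284,212), fixed jaw at (360,212). Yaw is 8.3°, seat ≈ (539.4,-215.9) and jaw travel about 1 mm. Computing the descent.

```bash
cat >> h.py <<'E'
psi=np.radians(8.3); jx=np.array([np.cos(psi),np.sin(psi),0]); jy=np.array([-jx[1],jx[0],0])
RJ=tool(np.array([0,0,-1.]),jx); S=np.array([539.4,-215.9,38.])
E
python3 - <<'E'
from h import *
go(S-jx*7+jy*1.2+[0,0,50],RJ)
E
```

```text
rotvec [-0.38 -0.03 -0.05] shift after [  1.4   7.8 147.1] shift now [  1.4   8.8 147. ]
```

```bash
python3 -m handwheel '[[0.0014,0.0078,0,-0.4,0,0,0.01],[0,0,0.03,0,0,0,0.01],[0,0,0.035,0,0,0,0.01],[0,0,0.035,0,0,0,0.01],[0,0,0.025,0,0,0,0.01],[0,0,0.014,0,0,0,0.01],[0,0,0.005,0,0,0,0.01],[0,0,0,0,0,0,0.01]]'
python3 -m handwheel '[[0,0,0.0,0,0,0,0.01],[0,0,0.0,0,0,0,0.01]]'
python3 - <<'E'
from h import *
go(S-jx*7+jy*1.2+[0,0,47],RJ)
E
```

```text
time: 8.27
tool_pos: [532.8, -214.4, 91.5]
tcp_rot: [180.0, -0.0, 98.4]
ft_force: [-0.2, 1.2, 0.2]
finger_gap: 14.7
grip_force: 34.4
time: 8.43
tool_pos: [534.9, -216.3, 95.3]
tcp_rot: [179.7, 0.2, 98.3]
ft_force: [-0.1, -1.2, -0.2]
finger_gap: 15.0
grip_force: 34.4
rotvec [0.33 0.21 0.04] shift after [ 1.  -2.5 10.3] shift now [ 1.  -2.6 10.3]
```

```bash
for i in 1 2 3; do python3 -m handwheel '[[0,0,0,0,0,0,0.01]]' | sed -n 2,4p; done
python3 -m handwheel '[[0,0,0.002,0,0,0,0.01],[0,0,0.001,0,0,0,0.01],[0,0,0,0,0,0,0.01]]'
```

```text
tool_pos: [534.9, -216.6, 95.3]
tcp_rot: [179.7, 0.2, 98.3]
ft_force: [0.1, -0.9, 0.5]
tool_pos: [534.5, -216.6, 94.9]
tcp_rot: [179.7, 0.2, 98.3]
ft_force: [-0.0, 0.1, -0.4]
tool_pos: [534.1, -216.5, 94.3]
tcp_rot: [179.7, 0.2, 98.3]
ft_force: [-0.3, -0.3, -0.2]
time: 8.93
tool_pos: [533.3, -216.2, 89.9]
tcp_rot: [179.8, 0.1, 98.3]
ft_force: [-0.0, 0.5, -0.3]
finger_gap: 14.8
grip_force: 34.4
```

```bash
python3 -m handwheel '[[0,0,0,0,0,0,0.01],[0,0,0,0,0,0,0.01],[0,0,0,0,0,0,0.01],[0,0,0,0,0,0,0.01],[0,0,0,0,0,0,0.01],[0,0,0,0,0,0,0.01]]' | sed -n 2,4p
python3 -m handwheel '[[0,0,0.001,0,0,0,0.01],[0,0,0.001,0,0,0,0.01],[0,0,0,0,0,0,0.01],[0,0,0,0,0,0,0.01],[0,0,0,0,0,0,0.01]]'| sed -n 2,4p
python3 -m handwheel '[[0,0,0,0,0,0,0.01],[0,0,0,0,0,0,0.01],[0,0,0,0,0,0,0.01],[0,0,0,0,0,0,0.01]]'| sed -n 2,4p
```

```text
tool_pos: [533.6, -216.2, 90.3]
tcp_rot: [179.8, 0.1, 98.3]
ft_force: [-0.3, 0.1, -0.3]
tool_pos: [533.6, -216.2, 88.3]
tcp_rot: [179.8, 0.1, 98.3]
ft_force: [-0.2, 0.4, -0.3]
tool_pos: [533.6, -216.2, 88.3]
tcp_rot: [179.8, 0.1, 98.3]
ft_force: [0.4, 0.5, -0.1]
```

```bash
python3 -m handwheel '[[0,0,0.001,0,0,0,0.01],[0,0,0.001,0,0,0,0.01],[0,0,0,0,0,0,0.01],[0,0,0,0,0,0,0.01],[0,0,0,0,0,0,0.01]]'| sed -n 2,4p
python3 -m handwheel '[[0,0,0.001,0,0,0,0.01],[0,0,0,0,0,0,0.01],[0,0,0,0,0,0,0.01],[0,0,0,0,0,0,0.01],[0,0,0,0,0,0,0.01]]'| sed -n 2,4p
```

```text
tool_pos: [533.6, -216.2, 86.3]
tcp_rot: [179.8, 0.1, 98.3]
ft_force: [0.2, 0.2, -0.3]
tool_pos: [533.6, -216.2, 85.4]
tcp_rot: [179.8, 0.1, 98.3]
ft_force: [0.0, -0.5, -0.0]
```

```bash
python3 -m handwheel '[[0,0,0.001,0,0,0,0.01],[0,0,0,0,0,0,0.01],[0,0,0,0,0,0,0.01],[0,0,0,0,0,0,0.01],[0,0,0,0,0,0,0.01]]'| sed -n 2,4p
python3 -m handwheel '[[0,0,0.0005,0,0,0,0.01],[0,0,0,0,0,0,0.01],[0,0,0,0,0,0,0.01],[0,0,0,0,0,0,0.01],[0,0,0,0,0,0,0.01]]'| sed -n 2,4p
python3 - <<'E'
from h import *
p,d,C=snap("scene"); cv2.imwrite("pics/s3.png",cv2.resize(p[150:230,250:350],None,fx=6,fy=6))
E
```

```text
tool_pos: [533.8, -216.4, 85.2]
tcp_rot: [179.8, 0.1, 98.3]
ft_force: [-3.3, 0.1, 7.3]
tool_pos: [533.8, -216.4, 85.2]
tcp_rot: [179.8, 0.1, 98.3]
ft_force: [-5.1, 0.5, 11.2]
```

View pics/s3.png

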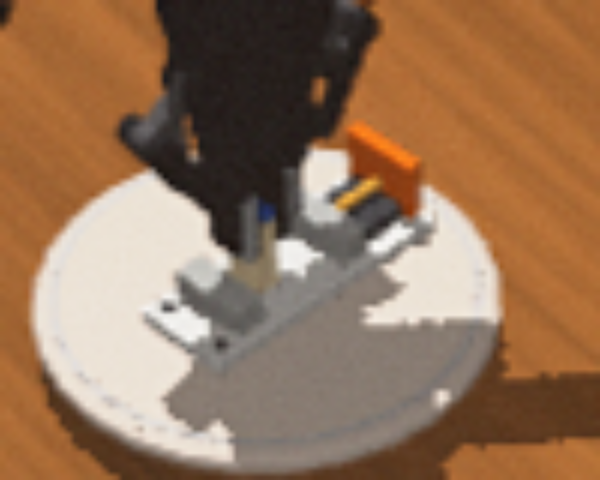

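Contact with the bed at TCP z 85.2: the block stands between the jaws, fingers above the jaw tops. Ease off, release, retreat and close the fingers.

```bash
python3 -m handwheel '[[0,0,-0.001,0,0,0,0.01],[0,0,0,0,0,0,0.01],[0,0,0,0,0,0,0.01],[0,0,0,0,0,0,0.01]]'| sed -n 2,4p
python3 -m handwheel '[[0,0,0,0,0,0,0.017],[0,0,0,0,0,0,0.02],[0,0,0,0,0,0,0.024],[0,0,0,0,0,0,0.03],[0,0,0,0,0,0,0.04],[0,0,0,0,0,0,0.05],[0,0,0,0,0,0,0.05]]'
python3 -m handwheel '[[0,0,0,0,0,0,0.05],[0,0,-0.01,0,0,0,0.05],[0,0,-0.02,0,0,0,0.05],[0,0,-0.03,0,0,0,0.05],[0,0,-0.03,0,0,0,0.05],[0,0,-0.03,0,0,0,0.05],[0,0,0,0,0,0,0.05],[0,0,0,0,0,0,0.05]]'
python3 - <<'E'
from h import *
p,d,C=snap("wrist","w5"); P=pts(d,C)
k=(P[...,2]>74)&(P[...,2]<88)&(abs(P[...,0]-530)<60)&(abs(P[...,1]+216)<40); n,l,st,ce=cv2.connectedComponentsWithStats(k.astype(np.uint8))
for i in range(1,n):
    if st[i,4]>40:
        q=P[l==i]; b=cv2.minAreaRect(q[:,:2].astype(np.float32)); c=np.r_[b[0],0]-np.r_[S[:2],0]; print(st[i],np.nanmedian(q[:,2]),b,"seat xy",c@jx,c@jy)
k=(P[...,2]>66)&(P[...,2]<74)&(abs(P[...,0]-455)<30)&(abs(P[...,1]+228)<40); q=P[k]; print(k.sum(), cv2.minAreaRect(q[:,:2].astype(np.float32)) if k.sum()>20 else 0)
go(S-jx*126+[0,0,162],RJ)
E
```

```text
tool_pos: [533.9, -216.4, 85.3]
tcp_rot: [179.8, 0.1, 98.3]
ft_force: [-1.0, 0.1, 6.1]
time: 12.82
tool_pos: [533.6, -216.2, 84.7]
tcp_rot: [179.8, 0.1, 98.3]
ft_force: [0.4, 0.9, 0.3]
finger_gap: 49.9
grip_force: 0.0
time: 13.48
tool_pos: [534.8, -216.9, 208.6]
tcp_rot: [179.5, 0.3, 98.3]
ft_force: [-0.4, -0.0, 0.1]
finger_gap: 49.8
grip_force: 0.0
[306 223  23  25 546] 80.68891381782073 ((533.175048828125, -218.52427673339844), (15.615243911743164, 16.741928100585938), 8.132588386535645) seat xy -6.538580339874034 -1.698179202762993
615 ((453.3682556152344, -228.45753479003906), (8.586803436279297, 40.27656173706055), 8.297086715698242)
rotvec [0.29 0.19 0.01] shift after [  -0.4 -120.3    6.2] shift now [  -0.4 -120.4    5.6]
```

View pics/w5.png

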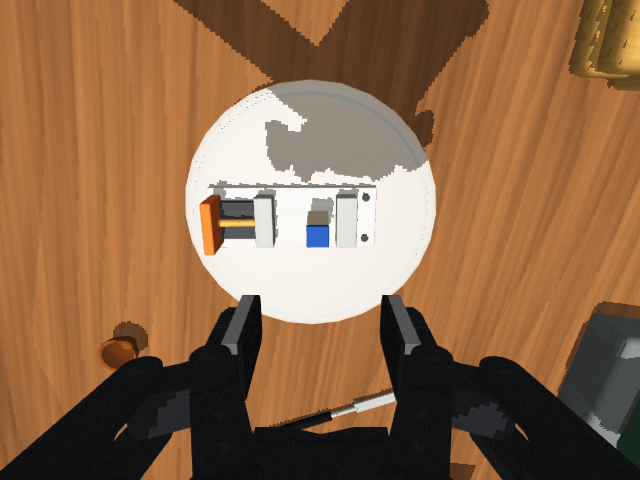

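The block stands at (318,232), square, at seat (-6.5,-1.7) mm and clear of both jaws. Going behind the plate with the fingers closed.

```bash
python3 -m handwheel '[[0,-0.03,0,0.1,0,0,0.0],[0,-0.03,0,0.1,0,0,0.0],[0,-0.03,0,0,0,0,0.0],[0,-0.03,0.006,0,0,0,0.0],[0,0,0,0,0,0,0.0],[0,0,0,0,0,0,0.0],[0,0,0,0,0,0,0.0],[0,0,0,0,0,0,0.0]]' 20
python3 -m handwheel '[[0,0,0.03,0,0,0,0.0],[0,0,0.035,0,0,0,0.0],[0,0,0.03,0,0,0,0.0],[0,0,0.02,0,0,0,0.0],[0,0,0.014,0,0,0,0],[0,0,0,0,0,0,0.0],[0,0,0,0,0,0,0.0],[0,0,0,0,0,0,0.0]]'
python3 -m handwheel '[[0,0,0,0,0,0,0.0],[0,0,0,0,0,0,0.0],[0,0,0,0,0,0,0.0]]'
python3 - <<'E'
from h import *
go(S-jx*106+[0,0,31],RJ)
E
```

```text
time: 14.2
tool_pos: [415.1, -233.3, 198.6]
tcp_rot: [-180.0, 0.1, 98.3]
ft_force: [-0.5, 0.1, 0.0]
finger_gap: -0.1
grip_force: 0.0
time: 14.87
tool_pos: [415.6, -234.0, 70.8]
tcp_rot: [180.0, 0.2, 98.3]
ft_force: [-0.1, 0.2, -0.3]
finger_gap: -0.2
grip_force: 0.0
time: 15.12
tool_pos: [415.2, -234.1, 70.9]
tcp_rot: [179.9, 0.2, 98.3]
ft_force: [-0.5, 0.4, -0.0]
finger_gap: 0.0
grip_force: 0.0
rotvec [0.07 0.19 0.01] shift after [ 0.1 19.5  1.9] shift now [ 0.1 19.5  1.9]
```

```bash
python3 -m handwheel '[[0,0.005,0,0,0,0,0.0],[0,0.005,0,0,0,0,0.0],[0,0.004,0,0,0,0,0.0],[0,0.003,0,0,0,0,0.0],[0,0.002,0,0,0,0,0],[0,0.002,0,0,0,0,0.0],[0,0.002,0,0,0,0,0.0],[0,0.002,0,0,0,0,0.0]]'
python3 -m handwheel '[[0,0.002,0,0,0,0,0.0],[0,0.002,0,0,0,0,0.0],[0,0.002,0,0,0,0,0.0],[0,0.002,0,0,0,0,0.0],[0,0.002,0,0,0,0,0],[0,0.002,0,0,0,0,0.0]]'
python3 -c "
from h import *
print((pose()[0]-S)@jx)"
```

```text
time: 15.78
tool_pos: [439.1, -230.0, 69.5]
tcp_rot: [-179.9, 0.1, 98.3]
ft_force: [-1.5, -0.4, -0.3]
finger_gap: -0.0
grip_force: 0.8
time: 16.28
tool_pos: [451.2, -228.2, 69.6]
tcp_rot: [-180.0, 0.1, 98.3]
ft_force: [-1.7, -0.1, -0.5]
finger_gap: 0.8
grip_force: 0.8
-89.07750435667792
```

```bash
python3 -m handwheel '[[0,0.001,0,0,0,0,0.0],[0,0.001,0,0,0,0,0.0],[0,0.001,0,0,0,0,0.0],[0,0.001,0,0,0,0,0.0],[0,0.001,0,0,0,0,0],[0,0.001,0,0,0,0,0.0]]' | sed -n '2p;4p'
python3 -m handwheel '[[0,0.001,0,0,0,0,0.0],[0,0.001,0,0,0,0,0.0],[0,0,0,0,0,0,0.0],[0,0,0,0,0,0,0.0]]' | sed -n '2p;4p'
python3 - <<'E'
from h import *
print((pose()[0]-S)@jx)
p,d,C=snap("top"); P=pts(d,C)
for lo,hi in((76,90),(64,75)):
    k=(P[...,2]>lo)&(P[...,2]<hi)&(abs(P[...,0]-520)<70)&(abs(P[...,1]+216)<40); q=P[k]; c=(q-S); print(k.sum(),np.percentile(c@jx,[2,98]) if k.sum() else 0)
E
```

```text
tool_pos: [457.0, -227.4, 69.6]
ft_force: [-1.7, 0.4, 0.2]
tool_pos: [459.2, -227.2, 69.7]
ft_force: [-1.2, 0.5, -0.9]
-81.02140143943984
60 [-12.47343897   2.43017643]
30 [-66.12551195   1.85200421]
```

```bash
for i in 1 2 3; do :; done
python3 -m handwheel '[[0,0.001,0,0,0,0,0.0],[0,0.001,0,0,0,0,0.0],[0,0.001,0,0,0,0,0.0],[0,0,0,0,0,0,0.0],[0,0,0,0,0,0,0.0]]' | sed -n '2p;4p'
python3 -m handwheel '[[0,0.001,0,0,0,0,0.0],[0,0.001,0,0,0,0,0.0],[0,0,0,0,0,0,0.0],[0,0,0,0,0,0,0.0]]' | sed -n '2p;4p'
python3 -m handwheel '[[0,0.001,0,0,0,0,0.0],[0,0.001,0,0,0,0,0.0],[0,0,0,0,0,0,0.0],[0,0,0,0,0,0,0.0]]' | sed -n '2p;4p'
```

```text
tool_pos: [462.1, -226.8, 69.8]
ft_force: [-0.5, 0.4, -0.3]
tool_pos: [464.1, -226.5, 69.8]
ft_force: [-0.5, -0.7, 0.4]
tool_pos: [466.1, -226.2, 69.7]
ft_force: [-0.1, -0.2, 0.7]
```

```bash
python3 -m handwheel '[[0,0.001,0,0,0,0,0.0],[0,0,0,0,0,0,0.0],[0,0,0,0,0,0,0.0]]' | sed -n '2p;4p'
python3 -m handwheel '[[0,0.001,0,0,0,0,0.0],[0,0,0,0,0,0,0.0],[0,0,0,0,0,0,0.0]]' | sed -n '2p;4p'
python3 -m handwheel '[[0,0.001,0,0,0,0,0.0],[0,0,0,0,0,0,0.0],[0,0,0,0,0,0,0.0]]' | sed -n '2p;4p'
```

```text
tool_pos: [467.0, -226.0, 69.7]
ft_force: [-0.3, 0.8, 0.9]
tool_pos: [468.0, -225.9, 69.7]
ft_force: [-0.1, 0.0, 2.1]
tool_pos: [468.9, -225.7, 69.7]
ft_force: [-0.8, -0.8, 0.4]
```

```bash
python3 -m handwheel '[[0,0.001,0,0,0,0,0.0],[0,0,0,0,0,0,0.0],[0,0,0,0,0,0,0.0]]' | sed -n '2p;4p'
python3 -m handwheel '[[0,0.001,0,0,0,0,0.0],[0,0,0,0,0,0,0.0],[0,0,0,0,0,0,0.0]]' | sed -n '2p;4p'
python3 - <<'E'
from h import *
print((pose()[0]-S)@jx)
p,d,C=snap("top"); P=pts(d,C)
for lo,hi in((76,90),(64,75)):
    k=(P[...,2]>lo)&(P[...,2]<hi)&(abs(P[...,0]-520)<70)&(abs(P[...,1]+216)<40); q=P[k]; c=(q-S); print(k.sum(),np.percentile(c@jx,[2,98]) if k.sum() else 0)
E
```

```text
tool_pos: [469.6, -225.6, 69.6]
ft_force: [-3.6, -0.7, 2.3]
tool_pos: [470.4, -225.5, 69.6]
ft_force: [-6.8, -2.0, 3.5]
-69.66422036542966
61 [-6.00658468  8.92537419]
32 [-54.47090781   8.40703763]
```

```bash
python3 -m handwheel '[[0,0.0007,0,0,0,0,0.0],[0,0,0,0,0,0,0.0],[0,0,0,0,0,0,0.0],[0,0,0,0,0,0,0.0],[0,0,0,0,0,0,0.0],[0,0,0,0,0,0,0.0]]' | sed -n '2p;4p'
python3 -m handwheel '[[0,0,0,0,0,0,0.0],[0,0,0,0,0,0,0.0],[0,0,0,0,0,0,0.0]]' | sed -n '2p;4p'
```

```text
tool_pos: [470.8, -225.4, 69.6]
ft_force: [-7.4, -1.6, 4.1]
tool_pos: [470.8, -225.4, 69.6]
ft_force: [-6.1, -0.8, 4.3]
```

```bash
python3 -m handwheel '[[0,0.0007,0,0,0,0,0.0],[0,0,0,0,0,0,0.0],[0,0,0,0,0,0,0.0],[0,0,0,0,0,0,0.0],[0,0,0,0,0,0,0.0]]' | sed -n '2p;4p'
python3 -m handwheel '[[0,-0.001,0,0,0,0,0.0],[0,-0.001,0,0,0,0,0.0],[0,-0.002,0,0,0,0,0.0],[0,-0.004,0,0,0,0,0.0],[0,-0.01,0,0,0,0,0.0],[0,-0.015,0,0,0,0,0.0],[0,0,0,0,0,0,0.0],[0,0,0,0,0,0,0]]' | sed -n '2p;4p'
python3 -m handwheel '[[0,0,-0.02,0,0,0,0.0],[0,0,-0.03,0,0,0,0.0],[0,0,-0.03,0,0,0,0.0],[0,0,-0.03,0,0,0,0.0],[0,0,-0.02,0,0,0,0.0],[0,0,0,0,0,0,0.0],[0,0,0,0,0,0,0.0],[0,0,0,0,0,0,0]]' | sed -n '1,2p;4p'
python3 - <<'E'
from h import *
p,d,C=snap("wrist","w6"); P=pts(d,C)
def rect(nm,lo,hi,x0,w):
    k=(P[...,2]>lo)&(P[...,2]<hi)&(abs((P-S)@jx-x0)<w)&(abs((P-S)@jy)<32); n,l,st,ce=cv2.connectedComponentsWithStats(k.astype(np.uint8))
    for i in range(1,n):
        if st[i,4]>60: q=P[l==i]; b=cv2.minAreaRect(q[:,:2].astype(np.float32)); c=np.r_[b[0],0]-np.r_[S[:2],0]; print(nm,st[i],b,"seat xy",c@jx,c@jy)
rect("block",76,88,0,30); rect("plate",66,74,-54,20); rect("jaws",50,57,0,40)
E
```

```text
tool_pos: [471.3, -225.3, 69.6]
ft_force: [-7.8, -0.7, 5.9]
tool_pos: [439.0, -230.0, 69.6]
ft_force: [0.3, 0.5, -0.3]
time: 22.05
tool_pos: [439.6, -229.5, 199.1]
ft_force: [-0.2, -0.0, -2.1]
block [455 230  28  25 601] ((539.5220336914062, -217.43316650390625), (16.473392486572266, 16.62714195251465), 8.044485092163086) seat xy -0.10056660722405802 -1.5347241146374744
plate [380 208  15  54 623] ((485.8280334472656, -223.52243041992188), (8.175443649291992, 39.603233337402344), 8.237025260925293) seat xy -54.11118757288508 0.19085409580742949
jaws [ 402  202   89   52 1930] ((531.5578002929688, -216.6534881591797), (64.14484405517578, 39.63496780395508), 8.539228439331055) seat xy -7.868829541294913 0.38647419193157306
```

View pics/w6.png

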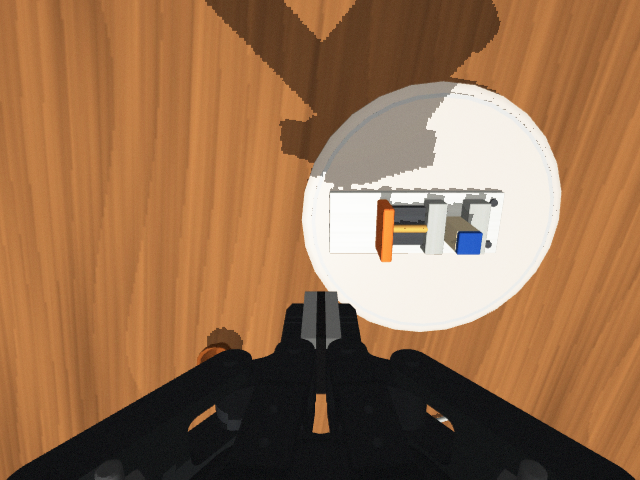

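The block is at (468,243), nipped between the jaws at seat (-0.1,-1.5) mm, square within 0.3°, with the plate's rear face at -58 mm (jaw travel about 34 mm). Nothing is touching the robot. Handing in.

```bash
python3 -c "
from bench import r
print(r.hand_in())"
```

```text
the job is handed in; nothing more can be done
None
```

The job is handed in, though no verdict was returned: by my last wrist-camera measurement the blue-ended block stands square in the jig, against the fixed jaw within about 0.1 mm and 1.5 mm off the middle line, nipped with about 8 N on the plate, and the robot is clear.

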